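Wake and zero the kitchen scale

ROBOT

A 7-joint arm with a two-finger parallel gripper is mounted at the origin on the work surface. World frame = base frame: x ahead of the robot, y to its left, z up, the work surface at z = 0. Lengths are in m, angles in rad, forces in N, time in s.
With the tool pointing down it reaches from about 0.4 to 0.75 m from the base axis. Payload 19.5 kg.
Tool frame: the origin (TCP) lies midway between the tips of the shut fingers; the grasp point (between the pads) lies 19 mm behind it; z points along the fingers, y is the line along which they close (so a half turn about z gives the same grasp; the last joint's range is limited). The gripper opens to 85 mm and grips with 20 to 120 N. Pads are 22 mm wide; open, the fingers measure 114 mm over their backs; the gripper's body (76 mm by 85 mm) begins 54 mm behind the grasp point. The pads swing forward as they close: fully open they stand 13 mm farther back than shut.
Start: joints at [1.241, 0.707, -0.028, 1.485, 0.022, 0.951, -0.075], TCP at [0.163, -0.551, 0.231] pointing down, gripper open.
Joint ranges: [-2.71, 2.71], [-0.32, 2.16], [-1.57, 1.52], [0, 2.45], [-1.46, 4.6], [0, 2.02], [-2.83, 2.83]. Speed limits (rad/s): [1.89, 1.89, 2.57, 2.57, 3.01, 3.01, 3.01].

INTERFACE

Orientations are given as a rotation vector (axis times angle).
In Python, from cell import bot, eyes gives the robot as it stands. The module is installed in compiled form; this text tells all that it offers.
- The arm moves only by the tool servo_tool, never from a script. Its argument "series" is one flat list of numbers, 6 for each row, row after row: the shift along the tool's x, y, z each as a share of 0.03 m, from -1 to 1, then the turn, a rotation vector about the tool's x, y, z each as a share of 4 degrees, from -1 to 1. A call has 1 to 10 rows; each row shifts and turns the commanded pose from where the row before left it, along the tool's axes as they then stand; what a row does not reach is not made up. A row lasts 1/10 s, in which the tool goes at most 50 mm and 8.59 degrees, less where a joint would pass 70% of its speed; a pose out of reach is approached as far as the arm can. A call with a number of a shift or a turn outside -1 to 1 is refused whole. A call with a gripper value outside its range is refused whole. "fingers" is the closure in counts, from 0 (fully open) to 255 (shut), set as the call begins (left out, the last holds). The fingers move at their own pace and stop on an object; the grip force is fixed at half the most. Time passes only in rows, so rows that do not move let the fingers close. It gives the time, the measured TCP pose, the force, the opening and the grip force at its end, in the units of the state.
- bot.state(): the state, without advancing time (a new reading comes with each control period).
- eyes.capture(name): name is "scene" or "top" or "wrist"; returns the picture (420x560x3 uint8, red, green, blue); there is no depth.
- eyes.camera_params(name): a dict with "fov_y" (degrees; the focal length in pixels is half the picture's height over the tangent of half this angle, whatever the lens; pixels are square), "cx", "cy" (the principal point, pixels), "k1" (the pictures are not rectified: a ray, as slopes to the right and down, at radius r is drawn at 1 + k1 r^2 times it, then the intrinsics apply), "world_from_camera" (4x4, takes a point from camera to world coordinates); the wrist camera has in their place "T_tool_cam" (4x4, takes a point from camera to tool coordinates, whose origin is the TCP and whose axes are the flange's). Camera axes: x right, y down, z forward; pixel columns grow to the right and rows downward; lengths in m; the calibration is good to about 2 mm. A picture is of the moment at which its call begins: read the wrist's pose just before it. camera_params takes no time and is no camera call.
- bot.sign_off(): hands the job in; it is judged then, once.
The state is a dict: "time_s": time; "joints": joint angles; "dq": joint speeds; "tau": joint torques, N m; "position": TCP position; "eef_rot": TCP orientation; "ft_force": force on the tool from outside, world axes, zero at the start; "torque": the same for the moment, N m; "finger_gap": opening from 0.0 (shut) to 1.0 (fully open); "grip_force": force on a finger pad.
Only numpy, scipy, OpenCV 4.12 (cv2) and the standard library are available. Lean on these libraries where they do the work, as an engineer would, in place of code of your own. Each camera call takes 0.05 s, during which the arm holds its last target. There are 200 camera calls.

TASK

The empty bowl stands on the kitchen scale, ready for weighing. With the fingertips, lightly press down the round key to wake the scale and let it come back up, then lightly press down the long bar key to zero it, and withdraw the hand until it is at least 15 cm above the counter. Grasp and lift nothing, and leave the square key, the cross-shaped key, the bowl and all the other things undisturbed.

Things in the scene. Friction and masses are not known exactly. Their poses are not given: they have to be found in the camera images.
- scale: White kitchen scale, fixed, 260 mm deep (x) by 210 mm wide (y), flat top 30 mm above the counter. Origin: centre of its underside. Four grey keys in a row 85 mm to -x of the origin, 52 mm apart (y -78, -26, 26, 78 mm), their order changes. Dark display between them and the round platform, 150 mm across, centred 45 mm to +x, its top at 38 mm.
- round_unit: The round key with its flat bezel, fixed on the scale's top. Origin: centre of the key at the level of the scale's top, 30 mm above the counter; axes as the scale's.
- round_top (a point): Centre of the top of the round key (round, 30 mm across; grey like the others; it wakes the scale), 10 mm above the scale's top when the key is up. It goes down with the key.
- round_key (a joint): How far this key is down, m: 0 up, 0.006 against its stop. It counts as pressed from 0.0035. A spring brings it back: 1 N to start it, 4 N fully down; beyond the stop it is rigid.
- bar_unit: The bar key with its flat bezel, fixed on the scale's top. Origin: centre of the key at the level of the scale's top, 30 mm above the counter; axes as the scale's.
- bar_top (a point): Centre of the top of the bar key (a long narrow bar, 40 mm along the scale's y by 14 mm; grey like the others; it zeroes (tares) the scale), 10 mm above the scale's top when the key is up. It goes down with the key.
- bar_key (a joint): How far this key is down, m: 0 up, 0.006 against its stop. It counts as pressed from 0.0035. A spring brings it back: 1 N to start it, 4 N fully down; beyond the stop it is rigid.
- square_unit: The square key with its flat bezel, fixed on the scale's top. Origin: centre of the key at the level of the scale's top, 30 mm above the counter; axes as the scale's.
- square_top (a point): Centre of the top of the square key (square, 22 mm; grey like the others; it changes units; to be left alone), 10 mm above the scale's top when the key is up. It goes down with the key.
- square_key (a joint): How far this key is down, m: 0 up, 0.006 against its stop. It counts as pressed from 0.0035. A spring brings it back: 1 N to start it, 4 N fully down; beyond the stop it is rigid.
- cross_unit: The cross key with its flat bezel, fixed on the scale's top. Origin: centre of the key at the level of the scale's top, 30 mm above the counter; axes as the scale's.
- cross_top (a point): Centre of the top of the cross key (a plus-shaped cross, 28 mm over its arms, which are 9 mm wide; grey like the others; it starts a timer; to be left alone), 10 mm above the scale's top when the key is up. It goes down with the key.
- cross_key (a joint): How far this key is down, m: 0 up, 0.006 against its stop. It counts as pressed from 0.0035. A spring brings it back: 1 N to start it, 4 N fully down; beyond the stop it is rigid.
- bowl: White ceramic bowl, loose, empty, 136 mm across, 50 mm high, standing on the scale's platform. Origin: centre of its underside.
- mug: Blue mug, loose, 80 mm across, 90 mm high, handle at its +y. Origin: centre of its underside.
- salt: White salt shaker, loose, 42 mm across, 85 mm high, beside the row of keys on the scale's -y side. Origin: centre of its underside.
- mill: Dark wooden pepper mill, loose, 52 mm across, 140 mm high, on the scale's -y side. Origin: centre of its underside.
- spice: Amber glass spice jar, loose, 48 mm across, 75 mm high, beside the row of keys on the scale's +y side. Origin: centre of its underside.
- ramekin: Small terracotta dish, loose, 72 mm across, 36 mm high, in front of the keys. Origin: centre of its underside.
Mind the look-alikes: they are no part of the job. There is more than one size of the bowl; the one meant has the size given above.

How it is judged:
On the way, in this order (a step that is already met when the one before it is completed fails the run):
1. the round key is pressed down by the fingertips (3.5 mm or more of its 6 mm), the bar key up (value of joint round_key above 0.0035 m and contact force between the fingers and round_unit above 0.3 N and value of joint bar_key below 0.0015 m), for 0.05 s.
2. with the round key back up, the bar key is pressed down by the fingertips (3.5 mm or more of its 6 mm) (value of joint bar_key above 0.0035 m and contact force between the fingers and bar_unit above 0.3 N and value of joint round_key below 0.0015 m), for 0.05 s.
At the end, for the whole second after the job is handed in: All four keys are up again (within 1.5 mm), the point between the finger pads is more than 130 mm above the counter (the 15 cm asked for, less 2 cm of grace), the bowl stands at rest where it was (within 8 mm, upright), and the other things are where they were (within 12 mm) (value of joint each of round_key, bar_key, square_key, cross_key below 0.0015 m and distance of each of mug, salt, mill, spice, ramekin from where it was at the start of the episode below 0.012 m and distance of bowl from where it was at the start of the episode below 0.008 m and angle between bowl's own z axis and vertical below 0.1 rad and linear speed of bowl below 0.02 m/s and height (world z) of the grasp point above 0.13 m); the robot touches nothing.
It fails at once if the square or the cross-shaped key is pushed down more than 2 mm (value of joint any of square_key, cross_key above 0.002 m).
It fails at once if a key is pushed with more than 15 N, or the robot leans on the scale's housing or platform with more than 5 N (contact force between anything else and round_unit above 15 N or contact force between anything else and bar_unit above 15 N or contact force between anything else and square_unit above 15 N or contact force between anything else and cross_unit above 15 N or contact force between any of the fingers, the arm and scale above 5 N).
It fails at once if the round and the bar key are down together (value of joint each of round_key, bar_key above 0.002 m).
It fails at once if the bowl is shifted or lifted more than 8 mm, tipped, or pushed with more than 2 N (distance of bowl from where it was at the start of the episode above 0.008 m or angle between bowl's own z axis and vertical above 0.1 rad or contact force between any of the fingers, the arm and bowl above 2 N).
It fails at once if another loose thing is moved, lifted or knocked over (12 mm; 0.2 rad of tilt) (distance of any of mug, salt, mill, spice, ramekin from where it was at the start of the episode above 0.012 m or angle between any of mug, salt, mill, spice, ramekin's own z axis and vertical above 0.2 rad).
It also fails if it takes over 43 s, if anything falls off the work surface, if the arm or the gripper's body presses on something with over 40 N, if the wrist force passes 120 N, or if a joint passes its speed limit or range.

## Working session

There is one attempt and no reset: what is moved stays moved. The work goes in short steps, Python scripts to look and compute and a tool call to move; the robot and the scene stay as the last step left them, time stands still between calls to the robot, and variables do not carry over. Pictures are saved under pics/ and viewed, at most 10 in all, crops included, and the job is handed in when it is done.

Besides the shell and the picture viewer there is one more tool, called after "Request:" as a command line: name --argument value ..., lists and objects as JSON in quotes. servo_tool: Moves the arm, as the interface text tells. Shift numbers are shares of 0.03 m and turn numbers shares of 4 degrees, none past 1 either way. Its arguments: {"type":"object","properties":{"series":{"type":"array","items":{"type":"number","minimum":-1,"maximum":1}},"fingers":{"type":"number"}},"required":["series"]}

```bash
mkdir -p pics; cat > h.py <<'E'
import numpy as np, cv2
from scipy.spatial.transform import Rotation as R
from cell import bot, eyes
def cam(name, st=None):
    p=eyes.camera_params(name)
    if 'world_from_camera' in p: T=np.array(p['world_from_camera'])
    else:
        W=np.eye(4); W[:3,:3]=R.from_rotvec(st['eef_rot']).as_matrix(); W[:3,3]=st['position']
        T=W@np.array(p['T_tool_cam'])
    return p,T
def ray(p,T,uv,z):
    f=210/np.tan(np.radians(p['fov_y'])/2)
    d=(np.array(uv,float)-[p['cx'],p['cy']])/f
    s=d.copy()
    for _ in range(20): s=d/(1+p['k1']*(s@s))
    v=T[:3,:3]@np.r_[s,1]; o=T[:3,3]
    return o+v*(z-o[2])/v[2]
def snap(name,fn):
    st=bot.state(); im=eyes.capture(name)[:,:,::-1].copy(); cv2.imwrite('pics/'+fn,im); return im,st
E
python3 - <<'E'
from h import *
for n in('top','scene'):
    snap(n,n+'1.png'); print(eyes.camera_params(n))
print(eyes.camera_params('wrist')); s=bot.state(); print(s['position'],s['eef_rot'],s['ft_force'],s['time_s'])
E
```

```text
{'fov_y': 46.21581695842892, 'cx': 270.309266015572, 'cy': 212.809600695258, 'k1': 0.03375753178697037, 'world_from_camera': array([[ 1.64308503e-02, -9.92087854e-01,  1.24465725e-01,
         4.48057796e-01],
       [-9.99861532e-01, -1.66310541e-02, -5.69567092e-04,
         5.11450342e-02],
       [ 2.63505681e-03, -1.24439132e-01, -9.92223744e-01,
         1.01122618e+00],
       [ 0.00000000e+00,  0.00000000e+00,  0.00000000e+00,
         1.00000000e+00]])}
{'fov_y': 47.25010698468861, 'cx': 280.07526414852265, 'cy': 211.92068555834678, 'k1': -0.04214345147040369, 'world_from_camera': array([[-0.73149276,  0.50775205, -0.45508921,  1.02439887],
       [ 0.68182751,  0.55002681, -0.4822673 ,  0.55258033],
       [ 0.00543905, -0.66306739, -0.74853995,  0.80181248],
       [ 0.        ,  0.        ,  0.        ,  1.        ]])}
{'fov_y': 69.49018848467706, 'cx': 274.3845739553733, 'cy': 207.25525539369818, 'k1': 0.00573746187953985, 'T_tool_cam': array([[-1.34665174e-03, -9.47073048e-01, -3.21015309e-01,
         8.06547481e-02],
       [ 9.99998909e-01, -1.47031619e-03,  1.42817388e-04,
         9.35484865e-04],
       [-6.07252505e-04, -3.21014766e-01,  9.47073995e-01,
        -1.41637059e-01],
       [ 0.00000000e+00,  0.00000000e+00,  0.00000000e+00,
         1.00000000e+00]])}
[ 0.16312961 -0.5511278   0.23088312] [-3.10814951e+00 -4.50341139e-01  2.82680918e-04] [ 0.17864372 -0.23572866  0.09003525] 0.1
```

View pics/top1.png

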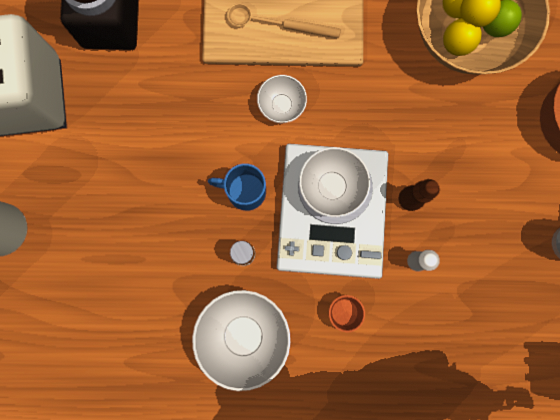

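View pics/scene1.png

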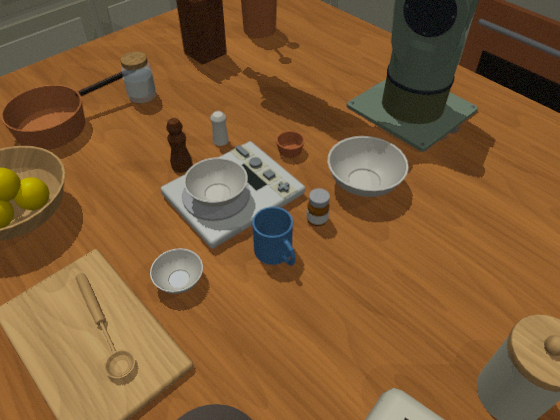

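The row of keys in the top view, by shape: cross (291,248), square (318,250), round (344,253), bar (370,255). The 136 mm bowl is the one on the platform, at (334,185). The big bowl (242,340) and the small bowl (282,99) are look-alikes. I'll confirm this in an enlarged crop and measure.

```bash
python3 - <<'E'
from h import *
im=cv2.imread('pics/top1.png'); p,T=cam('top')
c=im[215:285,265:395]; cv2.imwrite('pics/crop1.png',cv2.resize(c,None,fx=6,fy=6,interpolation=cv2.INTER_CUBIC))
for n,uv,z in [('cross',(291,248),.04),('square',(318,250),.04),('round',(344,253),.04),('bar',(370,255),.04),('milltop',(430,188),.14),('salttop',(430,260),.085),('spicetop',(242,251),.075),('bowl',(335,184),.088),('ramek',(347,312),.036)]+[('corner',q,.03) for q in [(286,145),(388,151),(382,277),(278,270)]]:
    print(n,ray(p,T,uv,z).round(4))
E
```

```text
cross [0.5007 0.0087 0.04  ]
square [ 0.4976 -0.0446  0.04  ]
round [ 0.4926 -0.0957  0.04  ]
bar [ 0.4896 -0.1467  0.04  ]
milltop [ 0.6069 -0.2345  0.14  ]
salttop [ 0.4804 -0.2492  0.085 ]
spicetop [0.4916 0.1031 0.075 ]
bowl [ 0.6212 -0.0716  0.088 ]
ramek [ 0.3785 -0.1017  0.036 ]
corner [0.7113 0.0208 0.03  ]
corner [ 0.7021 -0.1871  0.03  ]
corner [ 0.4472 -0.1719  0.03  ]
corner [0.4573 0.0335 0.03  ]
```

View pics/crop1.png

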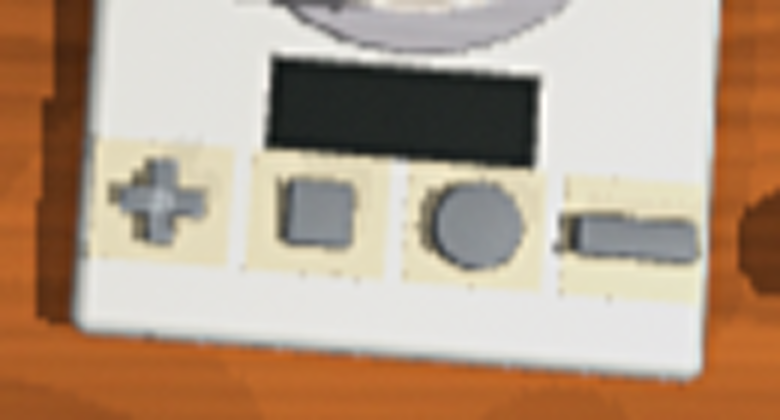

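The crop confirms the order cross, square, round, bar, with about 52 mm spacing and a scale yaw of about -4°. I'll close the fingers, align the tool with the scale, then travel high.

Request:
servo_tool --series '[0,0,0,0,0,1,0,0,0,0,0,1,0,0,0,0,0,1,0,0,0,0,0,1,0,0,0,0,0,1,0,0,0,0,0,0]' --fingers 255

```text
time_s: 0.7
position: [0.1633, -0.5512, 0.231]
eef_rot: [-3.14, 0.098, 0.001]
ft_force: [-0.3, 0.6, -0.1]
finger_gap: 0.006
grip_force: 0.0
```

Request:
servo_tool --series '[0.6,-1,0,0,0,0,0.6,-1,0,0,0,0,0.6,-1,0,0,0,0,0.6,-1,0,0,0,0,0.6,-1,0,0,0,0,0.6,-1,0,0,0,0,0.6,-1,0,0,0,0,0.6,-1,0,0,0,0,0.6,-1,0,0,0,0,0,0,0,0,0,0]'

```text
time_s: 1.7
position: [0.3438, -0.2883, 0.2312]
eef_rot: [-3.139, 0.084, -0.001]
ft_force: [-0.9, -1.0, 0.5]
finger_gap: -0.006
grip_force: 0.0
```

Request:
servo_tool --series '[0.76,-0.98,0.2,0,0,0,0.76,-0.98,0.2,0,0,0,0.76,-0.98,0.2,0,0,0,0.76,-0.98,0.2,0,0,0,0.76,-0.98,0.2,0,0,0,0.76,-0.98,0.2,0,0,0,0,0,0,0,0,0,0,0,0,0,0,0]'

```text
time_s: 2.5
position: [0.4887, -0.1239, 0.195]
eef_rot: [3.14, -0.092, -0.001]
ft_force: [-0.6, -0.1, -0.1]
finger_gap: -0.001
grip_force: 0.0
```

```bash
python3 - <<'E'
from h import *
im,st=snap('wrist','w1.png'); print(st['position'],st['eef_rot'],st['ft_force'])
p,T=cam('wrist',st)
hsv=cv2.cvtColor(im,cv2.COLOR_BGR2HSV); 
m=((hsv[...,2]>60)&(hsv[...,2]<170)&(hsv[...,1]<70)).astype(np.uint8)
n,l,s,c=cv2.connectedComponentsWithStats(m)
for i in range(1,n):
    if s[i,4]>300: print(s[i],c[i].round(1),ray(p,T,c[i],.04).round(4))
E
```

```text
[ 0.48872193 -0.12394708  0.19498792] [ 3.14018783e+00 -9.20260753e-02 -1.23116186e-03] [-0.63016029 -0.0973688  -0.11570466]
[ 161    0  118  124 3028] [248.2  66.2] [ 0.6032 -0.1091  0.04  ]
[316  23  16  49 426] [324.7  44. ] [ 0.6168 -0.1772  0.04  ]
[ 113  110  154   92 3707] [157.9 168.1] [ 0.5169 -0.0118  0.04  ]
[ 368  166   53   54 1494] [390.3 187.9] [ 0.4828 -0.2427  0.04  ]
[230 172  33  30 755] [246.5 186.4] [ 0.4931 -0.0976  0.04  ]
[ 47 174  48  46 726] [ 78.3 191.4] [0.498  0.0729 0.04  ]
[274 178  45  17 626] [296.5 187. ] [ 0.4894 -0.1481  0.04  ]
[   3  189   59   48 2109] [ 32.1 212.3] [0.4788 0.1264 0.04  ]
[259 253  13  48 466] [265.5 274.5] [ 0.3904 -0.1097  0.04  ]
[278 254  13  47 454] [283.4 274.8] [ 0.3889 -0.1297  0.04  ]
[  48  273  113   53 1120] [118.8 291.2] [0.3791 0.0584 0.04  ]
```

View pics/w1.png

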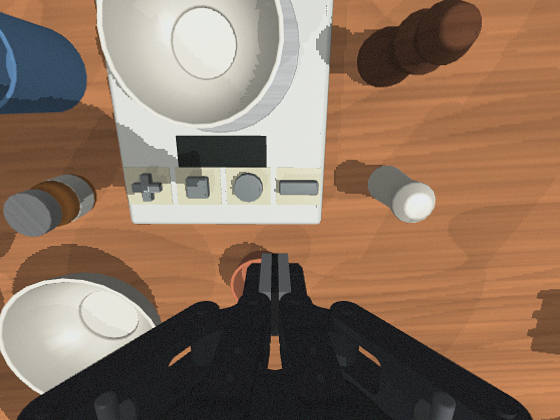

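The wrist view shows the round key at (246,186) → (0.493,-0.097) and the bar at (296,187) → (0.489,-0.148). This agrees with the top view to within about 2 mm. Moving above the round key and down to z≈0.05.

Request:
servo_tool --series '[0.07,-0.92,0,0,0,0,0,0,1,0,0,0,0,0,1,0,0,0,0,0,1,0,0,0,0,0,1,0,0,0,0,0,0.6,0,0,0,0,0,0.2,0,0,0,0,0,0,0,0,0,0,0,0,0,0,0]'

```text
time_s: 3.45
position: [0.4928, -0.0971, 0.0523]
eef_rot: [3.14, -0.097, 0.002]
ft_force: [0.4, 0.1, 0.2]
finger_gap: 0.002
grip_force: 0.0
```

```bash
python3 - <<'E'
from h import *
im,st=snap('wrist','w2.png'); print(st['position'],st['eef_rot'],st['ft_force'])
E
```

```text
[ 0.49284724 -0.09710979  0.05227408] [ 3.13993567e+00 -9.67528208e-02  1.73072472e-03] [0.43654712 0.08682122 0.18066874]
```

View pics/w2.png

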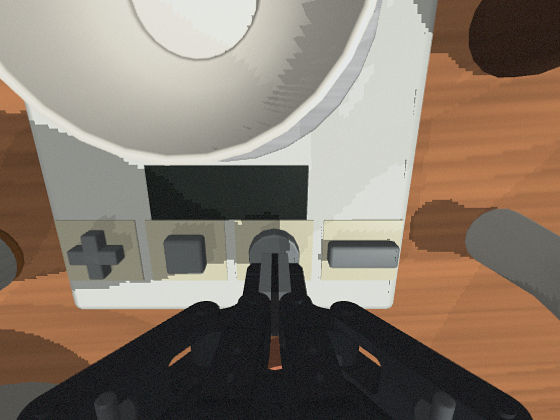

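The fingertips at (275,262) stand over the round key at (274,245), clear of the square (185,254) and the bar (363,254). Stepping down to about 0.041, then pressing in small steps.

Request:
servo_tool --series '[0,0,0.2,0,0,0,0,0,0.15,0,0,0,0,0,0.07,0,0,0,0,0,0,0,0,0]'

```text
time_s: 3.9
position: [0.4926, -0.0966, 0.0385]
eef_rot: [-3.14, 0.096, 0.0]
ft_force: [0.3, -0.2, 2.0]
finger_gap: -0.004
grip_force: 0.8
```

Request:
servo_tool --series '[0,0,0.07,0,0,0,0,0,0,0,0,0,0,0,0,0,0,0]'

```text
time_s: 4.2
position: [0.4926, -0.0966, 0.0367]
eef_rot: [-3.14, 0.096, -0.0]
ft_force: [0.8, 0.1, 1.9]
finger_gap: -0.001
grip_force: 1.3
```

Request:
servo_tool --series '[0,0,0.05,0,0,0,0,0,0,0,0,0,0,0,0,0,0,0]'

```text
time_s: 4.5
position: [0.4926, -0.0966, 0.0351]
eef_rot: [-3.14, 0.096, -0.0]
ft_force: [-0.8, 1.1, 2.9]
finger_gap: -0.001
grip_force: 1.7
```

Request:
servo_tool --series '[0,0,0.02,0,0,0,0,0,0,0,0,0]'

```text
time_s: 4.7
position: [0.4926, -0.0966, 0.0345]
eef_rot: [-3.14, 0.096, -0.0]
ft_force: [0.7, 0.5, 3.8]
finger_gap: 0.003
grip_force: 1.8
```

```bash
python3 - <<'E'
from h import *
f=[]
for i in range(6):
    eyes.capture('wrist'); s=bot.state(); f.append(s['ft_force'][2])
print(np.round(f,2),np.mean(f),s['position'],s['time_s'])
E
```

```text
[3.22 4.06 3.87 3.66 3.37 3.68] 3.6425618131748188 [ 0.49258822 -0.09660824  0.03451428] 5.0
```

3.6 N at z 0.0345 puts the round key about 5.4 mm down, so it's pressed. Now up, over to the bar, and down to just above it.

Request:
servo_tool --series '[0,0,-0.4,0,0,0,0,0,-0.4,0,0,0,0,0,0,0,0,0,0,0.86,0,0,0,0,0,0.86,0,0,0,0,0,0,0,0,0,0,0,0,0.3,0,0,0,0,0,0.2,0,0,0,0,0,0,0,0,0]'

```text
time_s: 5.9
position: [0.4891, -0.1472, 0.0425]
eef_rot: [-3.139, 0.095, 0.002]
ft_force: [-0.1, 0.5, -0.1]
finger_gap: 0.001
grip_force: 0.0
```

```bash
python3 - <<'E'
from h import *
im,st=snap('wrist','w3.png'); print(st['position'],st['eef_rot'],st['ft_force'])
E
```

```text
[ 0.48905035 -0.14716113  0.04246005] [-3.13934468e+00  9.45430457e-02  2.48520106e-03] [-0.09564623  0.53825978 -0.06106582]
```

View pics/w3.png

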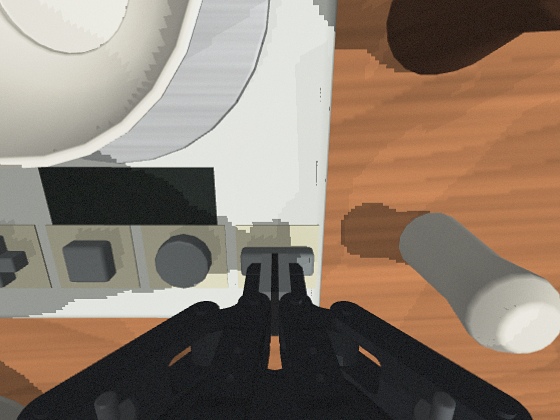

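The fingertips at (275,258) are over the middle of the bar key (242–313, 247–275). The round key at (183,261) is up, the salt shaker is clear and the force is zero. Pressing 8 mm down in steps.

Request:
servo_tool --series '[0,0,0.1,0,0,0,0,0,0.07,0,0,0,0,0,0.05,0,0,0,0,0,0,0,0,0,0,0,0,0,0,0]'

```text
time_s: 6.45
position: [0.4895, -0.148, 0.037]
eef_rot: [-3.14, 0.096, -0.0]
ft_force: [0.5, 2.0, 2.2]
finger_gap: -0.001
grip_force: 1.2
```

```bash
python3 - <<'E'
from h import *
f=[]
for i in range(6):
    eyes.capture('wrist'); s=bot.state(); f.append(s['ft_force'][2])
print(np.round(f,2),np.mean(f),s['position'],s['time_s'])
E
```

```text
[2.36 2.34 2.6  2.2  1.52 1.5 ] 2.087082436777808 [ 0.48947436 -0.1480925   0.03695662] 6.75
```

At z 0.037 the bar is about 3 mm down, so I'll go 2.3 mm further.

Request:
servo_tool --series '[0,0,0.05,0,0,0,0,0,0.03,0,0,0,0,0,0,0,0,0]'

```text
time_s: 7.05
position: [0.4894, -0.1481, 0.0344]
eef_rot: [-3.14, 0.096, -0.0]
ft_force: [0.2, 2.3, 4.0]
finger_gap: -0.005
grip_force: 1.8
```

```bash
python3 - <<'E'
from h import *
f=[]
for i in range(6):
    eyes.capture('wrist'); s=bot.state(); f.append(s['ft_force'][2])
print(np.round(f,2),np.mean(f),s['position'],s['time_s'])
E
```

```text
[3.67 3.34 3.74 3.67 3.79 4.01] 3.7034401920975983 [ 0.48943879 -0.14809207  0.03452231] 7.35
```

3.7 N means the bar is about 5.4 mm down, so it's pressed. Withdrawing straight up.

Request:
servo_tool --series '[0,0,-0.4,0,0,0,0,0,-0.8,0,0,0,0,0,-1,0,0,0,0,0,-1,0,0,0,0,0,-1,0,0,0,0,0,-1,0,0,0,0,0,-0.5,0,0,0,0,0,0,0,0,0,0,0,0,0,0,0,0,0,0,0,0,0]'

```text
time_s: 8.35
position: [0.489, -0.1481, 0.2049]
eef_rot: [-3.14, 0.097, 0.002]
ft_force: [-0.3, 0.8, -0.5]
finger_gap: -0.002
grip_force: 0.0
```

```bash
python3 - <<'E'
from h import *
snap('wrist','w4.png')
E
```

```text
(no output)
```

View pics/w4.png

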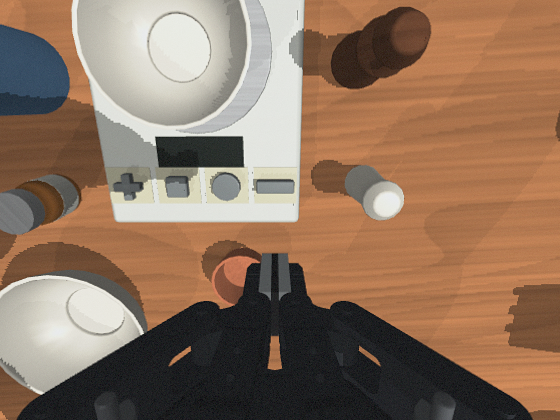

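The keys are up: cross (128,186), square (177,187), round (226,186), bar (275,187). The bowl, salt, mill, spice and ramekin all look undisturbed, and the hand is at 0.205 m.

```bash
python3 -c "
from cell import bot; print(bot.sign_off())"
```

```text
the job is handed in; nothing more can be done
None
```

I pressed the round key and let it come back up, then pressed the bar key (each about 5.4 mm down, judging by force and fingertip height), raised the hand to about 20 cm and handed the job in; the last picture showed all four keys up and nothing moved, but the hand-in call returned no verdict.

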